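# Clear the offcuts off the welding bench

### The job

Sweep the three loose aluminium offcuts (a flat-bar piece, a square-tube piece and an angle piece) across the bench top into the red scrap pan, so that each lies fully inside it, past its open front edge. Only push them along the bench and never lift them; leave the copper nozzle, the jar and the blue magnet standing where they are.

Things in the scene. Friction and masses are not known exactly. Their poses are not given: they have to be found in the camera images.
- pan: red scrap pan fixed to the bench, inside 320 mm (x) by 130 mm (y), walls 35 mm high, 4 mm thick. Origin: centre of its floor, which is flush with the bench (z = 0). The whole -y side is open, without a lip, so parts slide in; this front edge is at y = -65 mm, back wall's inner face at y = +65, side walls' at x = +-160. The open front faces the offcuts, roughly world -y (yaw within 0.2 rad).
- flat_stub_mid (a point): middle of the flat-bar offcut: a solid bright aluminium block 45 x 30 x 14 mm (x, y, z), about 60 g, lying flat and loose on the bench; the point is 7 mm above its underside. Any yaw.
- tube_stub_mid (a point): middle of the square-tube offcut: a bright aluminium square ring 40 x 40 mm outside, 4 mm walls, 20 mm high, open upwards, about 50 g, loose on the bench; the point is in the empty middle, 10 mm above its underside. Any yaw.
- angle_stub_mid (a point): the angle-bar offcut: bright aluminium L standing on its sawn end, two legs 40 mm long outside, 6 mm thick, 20 mm high, about 50 g, loose on the bench. The point is its centre of mass, 10 mm above its underside; the outer corner of the L lies at (-12.2, -12.2) mm from it and the legs run along its +x and +y. Any yaw.
- nozzle: copper torch nozzle, upright, loose, 27 mm across, 55 mm tall; leave it. It stands in the row of offcuts: four places about 75 mm apart along world x, one of them the nozzle's, each thing up to 50 mm nearer to or farther from the pan than the row's middle. The row's nearest things start about 55 mm or more from the pan's front edge. Origin: centre of its underside.
- jar: closed jar with a yellow cap, 56 mm across and 50 mm tall, loose, on the side of the offcuts away from the pan, beyond them by about 90 mm or more; leave it. Origin at the centre of its underside.
- magnet: blue welding magnet square lying flat and loose, an L with a diagonal brace, 90 x 67 mm, 22 mm high, on the side of the offcuts away from the pan, beyond them by about 70 mm or more; leave it. Origin at the underside near its middle.
There are look-alikes about, which are no part of the job. What is shaped like the part that bears flat_stub_mid but turquoise is not meant. What is shaped like the part that bears tube_stub_mid but purple is not meant.

How it is judged:
By the outcome, as a careful person would: the job done as asked, in the order asked, and still so for the second after the job is handed in, with the robot touching nothing.
It also fails if it takes over 72 s, if anything falls off the work surface, if the arm or the gripper's body presses on something with over 40 N, if the wrist force passes 120 N, or if a joint passes its speed limit or range.

### The arm

A 6-joint arm with a two-finger parallel gripper is mounted at the origin on the work surface. World frame = base frame: x ahead of the robot, y to its left, z up, the work surface at z = 0. Lengths are in m, angles in rad, forces in N, time in s.
With the tool pointing down it reaches from about 0.3 to 0.775 m from the base axis. Payload 14.6 kg.
Tool frame: the origin (TCP) lies on the centre line of the jaws, within the pads' length; the fingertips stand 25 mm ahead of it and the grasp point (between the pads) lies 6 mm ahead of it (ctrl.tip_reach is the distance from the TCP to the fingertips, in m); z points along the fingers, y is the line along which they close (so a half turn about z gives the same grasp; the last joint's range is limited). The gripper opens to 94 mm and grips with 3 to 60 N. Pads are 16 mm wide; open, the fingers measure 119 mm over their backs; the gripper's body (75 mm by 177 mm) begins 78 mm behind the grasp point.
Start: joints at [-1.2, 0.3, 1.521, -0, 1.321, -0.067], TCP at [0.233, -0.498, 0.23] pointing down, gripper open.
Joint ranges: [-3.03, 3.03], [-0.79, 2.21], [0.23, 2.52], [-1.04, 4.18], [0, 3.07], [-2.55, 2.55]. Speed limits (rad/s): [2.22, 2.22, 2.57, 3.14, 3.14, 3.14].

### API

Orientations are given as [roll, pitch, yaw] about the fixed x, y, z axes, in that order (R = Rz(yaw) Ry(pitch) Rx(roll)).
In Python, from station import ctrl gives the robot as it stands. The module is installed in compiled form; this text tells all that it offers.
- The arm moves only by the tool apply_moves, never from a script. Its argument "deltas" is a list of rows, each a list of 7 numbers: the closure in counts, from 0 (fully open) to 255 (shut), then the shift along the world's x, y, z in cm, then the turn, a rotation vector about the world's x, y, z in rad. In form: [[jaw, tx, ty, tz, ax, ay, az], ...]. A call has 1 to 10 rows; each row shifts and turns the commanded pose from where the row before left it; what a row does not reach is not made up. A row lasts 1/10 s, in which the tool goes at most 50 mm and 8.59 degrees, less where a joint would pass 70% of its speed; a pose out of reach is approached as far as the arm can. A call with a gripper value outside its range is refused whole. The fingers move at their own pace and stop on an object; "grip_force" is the grip in N (left out, the last holds). Time passes only in rows, so rows that do not move let the fingers close. It gives the time, the measured TCP pose, the force, the opening and the grip force at its end, in the units of the state.
- ctrl.get_obs(): the state, without advancing time (a new reading comes with each control period).
- ctrl.camera(name): name is "scene" or "top"; returns a dict with "img" (400x640x3 uint8, red, green, blue), "K" (3x3 intrinsics, pixels), "k1" (the pictures are not rectified: a ray, as slopes to the right and down, at radius r is drawn at 1 + k1 r^2 times it, then the intrinsics apply), "pose" (4x4, takes a point from camera to world coordinates). Camera axes: x right, y up, looking along -z (the intrinsics and any distortion apply to the point x, -y, -z); pixel columns grow to the right and rows downward; lengths in m; the calibration is good to about 2 mm. A picture is of the moment at which its call begins. There is no depth.
- ctrl.hand_in(): hands the job in; it is judged then, once.
The state is a dict: "time_s": time; "qpos": joint angles; "joint_vel": joint speeds; "tau": joint torques, N m; "ee_pos": TCP position; "eef_rot": TCP orientation; "force": force on the tool from outside, world axes, zero at the start; "moment": the same for the moment, N m; "grip_width": finger opening in m; "grip_force": force on a finger pad.
Only numpy, scipy, OpenCV 4.12 (cv2) and the standard library are available. Lean on these libraries where they do the work, as an engineer would, in place of code of your own. Each camera call takes 0.05 s, during which the arm holds its last target. There are 200 camera calls.

## Working session

There is one attempt and no reset: what is moved stays moved. The work goes in short steps, Python scripts to look and compute and a tool call to move; the robot and the scene stay as the last step left them, time stands still between calls to the robot, and variables do not carry over. Pictures are saved under pics/ and viewed, at most 10 in all, crops included, and the job is handed in when it is done.

Besides the shell and the picture viewer there is one more tool, called after "Request:" by a JSON object that holds its "fn" and its "kwargs", one argument or row to a line. apply_moves: Moves the arm, as the interface text tells. Its arguments: {"type":"object","properties":{"deltas":{"type":"array"},"grip_force":{"type":"number"}},"required":["deltas"]}

```bash
mkdir -p pics; cat > h.py <<'E'
import numpy as np, cv2
from station import ctrl
def snap(n,f):
    c=ctrl.camera(n); cv2.imwrite('pics/'+f,c['img'][:,:,::-1]); np.savez(f'{n}.npz',**{k:c[k] for k in('img','K','k1','pose')}); return c
def load(n): return dict(np.load(f'{n}.npz'))
def pix2w(c,uv,z):
    uv=np.array(uv,float).reshape(-1,1,2)
    p=cv2.undistortPoints(uv,c['K'],np.array([float(c['k1']),0,0,0]))[:,0]
    d=np.c_[p[:,0],-p[:,1],-np.ones(len(p))]@c['pose'][:3,:3].T
    o=c['pose'][:3,3]; return o+d*((z-o[2])/d[:,2])[:,None]
E
python3 - <<'E'
from h import *
for n in('top','scene'):
    c=snap(n,n+'0.png'); print(n,c['K'].tolist(),c['k1'],np.round(c['pose'],3).tolist())
print(ctrl.get_obs(), ctrl.tip_reach)
E
```

```text
top [[467.54145445874417, 0.0, 324.55393206131816], [0.0, 467.54145445874417, 198.52359857175372], [0.0, 0.0, 1.0]] -0.07220451439780141 [[-0.039, 0.977, -0.212, 0.377], [-0.999, -0.038, 0.008, -0.05], [0.0, 0.212, 0.977, 0.846], [0.0, 0.0, 0.0, 1.0]]
scene [[389.8537074445692, 0.0, 321.0702795426261], [0.0, 389.8537074445692, 197.51969820925228], [0.0, 0.0, 1.0]] -0.05655787618031134 [[0.187, -0.623, 0.759, 1.046], [0.982, 0.12, -0.144, -0.14], [-0.002, 0.773, 0.635, 0.485], [0.0, 0.0, 0.0, 1.0]]
{'time_s': 0.1, 'qpos': array([-1.19959723e+00,  3.00388547e-01,  1.52150817e+00, -8.68945064e-06,
        1.32067887e+00, -6.65990723e-02]), 'joint_vel': array([ 1.02133901e-03, -1.00697331e-03, -1.01717937e-03, -6.04464951e-04,
        4.84205935e-05, -1.60091723e-04]), 'tau': array([-3.92265538e-04, -5.32644904e+01, -3.53285122e+01,  7.08403392e-02,
        2.34514161e-02, -6.59859325e-05]), 'ee_pos': array([ 0.2330933 , -0.49794213,  0.22996244]), 'eef_rot': array([-3.14061134e+00, -5.70153892e-05,  4.37800294e-01]), 'force': array([-0.53733674, -0.12096222,  0.44391365]), 'moment': array([ 0.01728153,  0.00420714, -0.05637648]), 'grip_force': 0.0, 'grip_width': 0.09389647047872506} 0.025
```

View pics/top0.png

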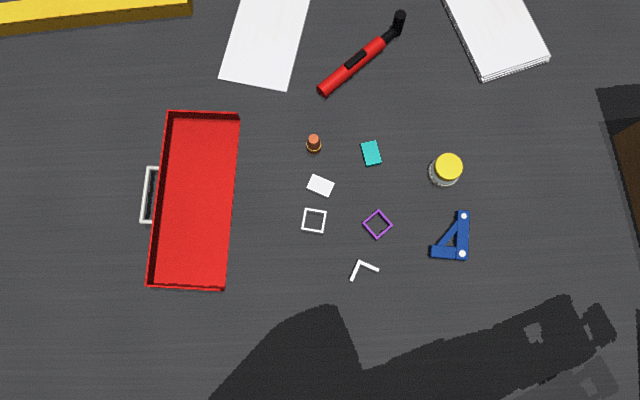

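View pics/scene0.png

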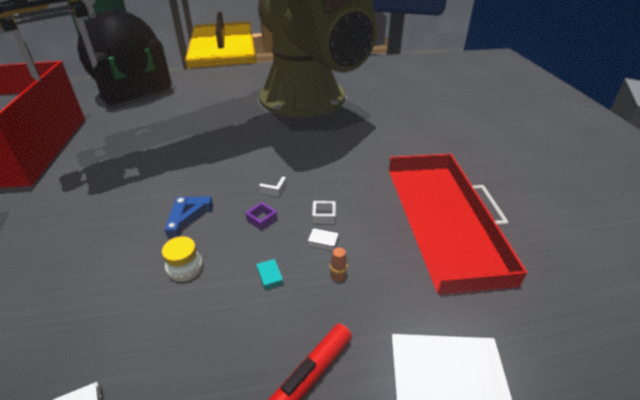

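The top view shows these things, by pixel:
- **Flat-bar:** two candidates, bright (320,185) and turquoise (371,153). The bright one is meant.
- **Square ring:** two candidates, bright (314,220) and purple (377,224). The bright one is meant.
- **Bright angle:** (363,269).
- **Others:** nozzle (313,143), jar (447,168), magnet (455,240), and the pan at left (150–240, 110–290).

I'll confirm this in a crop and measure.

```bash
python3 - <<'E'
from h import *
c=load('top'); im=c['img']
cv2.imwrite('pics/crop1.png',cv2.resize(im[100:300,220:480,::-1],None,fx=3,fy=3,interpolation=cv2.INTER_CUBIC))
hsv=cv2.cvtColor(im,cv2.COLOR_RGB2HSV)
def meas(name,mask,box,z):
    u0,v0,u1,v1=box; m=np.zeros(mask.shape,np.uint8); m[v0:v1,u0:u1]=mask[v0:v1,u0:u1]
    cs=cv2.findContours(m,cv2.RETR_EXTERNAL,cv2.CHAIN_APPROX_NONE)[0]; k=max(cs,key=cv2.contourArea)
    w=pix2w(c,k.reshape(-1,2),z)[:,:2]; r=cv2.minAreaRect((w*1000).astype(np.float32))
    print(name,'ctr',np.round(r[0]),'size',np.round(r[1]),'box',np.round(cv2.boxPoints(r)).tolist()); return k
wh=((hsv[...,2]>170)&(hsv[...,1]<60)).astype(np.uint8)
meas('flat',wh,(300,165,345,205),.014);meas('tube',wh,(290,203,340,245),.02);k=meas('angle',wh,(340,250,390,290),.02)
print(np.round(1000*pix2w(c,cv2.approxPolyDP(k,2,True).reshape(-1,2),.02)[:,:2]).tolist())
sat=(hsv[...,1]>110).astype(np.uint8)
meas('turq',sat,(355,135,390,172),.014);meas('purple',sat,(355,205,400,245),.02);meas('nozzle',sat,(300,130,328,158),.03);meas('cap',sat,(425,145,470,187),.05);meas('magnet',sat,(420,200,480,265),.022);meas('panTop',sat,(140,100,250,300),.035)
E
```

```text
flat ctr [583. -50.] size [44. 30.] box [[560.0, -63.0], [587.0, -76.0], [606.0, -36.0], [580.0, -23.0]]
tube ctr [518. -36.] size [40. 40.] box [[495.0, -51.0], [534.0, -59.0], [542.0, -20.0], [503.0, -12.0]]
angle ctr [ 418. -121.] size [39. 39.] box [[392.0, -130.0], [427.0, -147.0], [445.0, -112.0], [410.0, -95.0]]
[[409.0, -96.0], [410.0, -101.0], [438.0, -115.0], [423.0, -144.0], [428.0, -146.0], [443.0, -112.0]]
turq ctr [ 641. -146.] size [48. 32.] box [[614.0, -135.0], [620.0, -166.0], [667.0, -157.0], [661.0, -126.0]]
purple ctr [ 506. -148.] size [40. 42.] box [[477.0, -144.0], [503.0, -177.0], [535.0, -152.0], [509.0, -119.0]]
nozzle ctr [658. -41.] size [24. 37.] box [[639.0, -52.0], [676.0, -53.0], [677.0, -29.0], [640.0, -28.0]]
cap ctr [ 600. -279.] size [51. 50.] box [[574.0, -303.0], [624.0, -305.0], [625.0, -254.0], [576.0, -252.0]]
magnet ctr [ 484. -277.] size [69. 90.] box [[434.0, -305.0], [523.0, -317.0], [533.0, -249.0], [444.0, -236.0]]
panTop ctr [567. 177.] size [142. 329.] box [[397.0, 120.0], [725.0, 92.0], [737.0, 233.0], [410.0, 262.0]]
```

View pics/crop1.png

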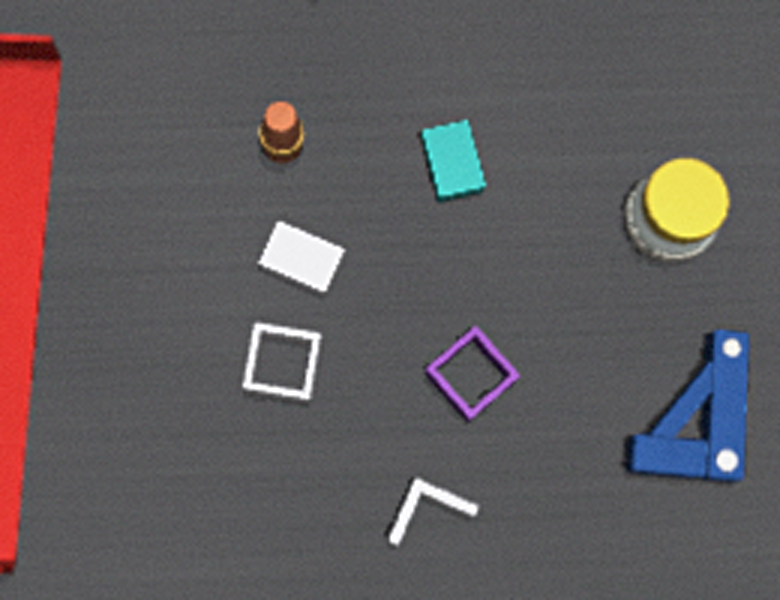

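The crop confirms the bright flat block, bright ring and bright L. The turquoise and purple pieces are decoys. The measured sizes agree (44x30, 40x40, 39 legs, pan 328 wide, yaw about -0.085). The plan is to push along the pan normal (0.085, 0.996) with nearly closed fingers held across it.

Request:
{"fn": "apply_moves", "kwargs": {
  "deltas": [
    [214, 2.5, 3, 0, 0, 0, 0.105],
    [214, 2.5, 3, 0, 0, 0, 0.105],
    [214, 2.5, 3, 0, 0, 0, 0.105],
    [214, 2.5, 3, 0, 0, 0, 0.105],
    [214, 2.5, 3, 0, 0, 0, 0.105],
    [214, 2.5, 3, 0, 0, 0, 0.105],
    [214, 2.5, 3, 0, 0, 0, 0.105],
    [214, 2.5, 3, 0, 0, 0, 0.105],
    [214, 2.5, 3, 0, 0, 0, 0.105],
    [214, 2.5, 3, 0, 0, 0, 0.105]
  ]
}}

```text
time_s: 1.1
ee_pos: [0.4839, -0.1966, 0.2302]
eef_rot: [-3.141, -0.0, 1.492]
force: [0.5, 0.1, -0.8]
grip_width: 0.0178
grip_force: 0.0
```

Request:
{"fn": "apply_moves", "kwargs": {
  "deltas": [
    [214, 3.3, 3.2, 0, 0, 0, 0],
    [214, 3.3, 3.2, 0, 0, 0, 0],
    [214, 3.3, 3.2, 0, 0, 0, 0],
    [214, 0, 0, -4, 0, 0, 0],
    [214, 0, 0, -4, 0, 0, 0],
    [214, 0, 0, -4, 0, 0, 0],
    [214, 0, 0, -4, 0, 0, 0],
    [214, 0, 0, -2, 0, 0, 0],
    [214, 0, 0, -1, 0, 0, 0],
    [214, 0, 0, 0, 0, 0, 0]
  ]
}}

```text
time_s: 2.1
ee_pos: [0.5817, -0.102, 0.0395]
eef_rot: [-3.14, -0.0, 1.488]
force: [0.4, -0.2, 0.2]
grip_width: 0.0153
grip_force: 0.0
```

Request:
{"fn": "apply_moves", "kwargs": {
  "deltas": [
    [214, 0, 0, -0.9, 0, 0, 0],
    [214, 0.05, 0.6, 0, 0, 0, 0],
    [214, 0.1, 1.0, 0, 0, 0, 0],
    [214, 0.1, 1.2, 0, 0, 0, 0],
    [214, 0.1, 1.2, 0, 0, 0, 0],
    [214, 0.1, 1.2, 0, 0, 0, 0],
    [214, 0.1, 1.2, 0, 0, 0, 0],
    [214, 0.1, 1.2, 0, 0, 0, 0],
    [214, 0.1, 1.2, 0, 0, 0, 0],
    [214, 0.1, 1.2, 0, 0, 0, 0]
  ]
}}

```text
time_s: 3.1
ee_pos: [0.5907, -0.0011, 0.0314]
eef_rot: [-3.142, 0.0, 1.488]
force: [-0.2, -0.7, 1.6]
grip_width: 0.0147
grip_force: 0.3
```

```bash
python3 - <<'E'
from h import *
c=snap('scene','s1.png'); cv2.imwrite('pics/s1c.png',cv2.resize(c['img'][130:310,160:480,::-1],None,fx=2.4,fy=2.4))
E
```

```text
(no output)
```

View pics/s1c.png

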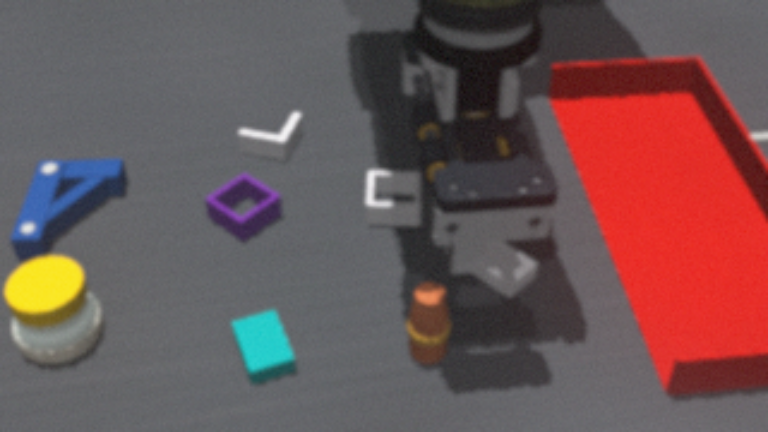

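The crop shows the flat (about (500,270)) sliding ahead of the fingers, with the nozzle, tube and the rest untouched. I'll keep pushing.

Request:
{"fn": "apply_moves", "kwargs": {
  "deltas": [
    [214, 0.1, 1.2, 0, 0, 0, 0],
    [214, 0.1, 1.2, 0, 0, 0, 0],
    [214, 0.1, 1.2, 0, 0, 0, 0],
    [214, 0.1, 1.2, 0, 0, 0, 0],
    [214, 0.1, 1.2, 0, 0, 0, 0],
    [214, 0.1, 1.2, 0, 0, 0, 0],
    [214, 0.1, 1.2, 0, 0, 0, 0],
    [214, 0.1, 1.2, 0, 0, 0, 0],
    [214, 0.1, 1.2, 0, 0, 0, 0],
    [214, 0.1, 1.2, 0, 0, 0, 0]
  ]
}}

```text
time_s: 4.15
ee_pos: [0.6008, 0.1189, 0.0314]
eef_rot: [3.142, -0.0, 1.488]
force: [-1.2, 0.4, 0.2]
grip_width: 0.0151
grip_force: 0.2
```

Request:
{"fn": "apply_moves", "kwargs": {
  "deltas": [
    [214, 0.1, 1.2, 0, 0, 0, 0],
    [214, 0.1, 1.0, 0, 0, 0, 0],
    [214, 0.05, 0.6, 0, 0, 0, 0],
    [214, 0, 0.3, 0, 0, 0, 0],
    [214, 0, -1, 0, 0, 0, 0],
    [214, 0, -1, 3, 0, 0, 0],
    [214, 0, -1, 4, 0, 0, 0],
    [214, -3, -3, 2, 0, 0, 0],
    [214, -3, -4, 0, 0, 0, 0],
    [214, -2, -4, 0, 0, 0, 0]
  ]
}}

```text
time_s: 5.15
ee_pos: [0.5214, 0.007, 0.1221]
eef_rot: [3.141, 0.0, 1.488]
force: [1.0, -1.4, 0.4]
grip_width: 0.0151
grip_force: 0.0
```

```bash
python3 - <<'E'
from h import *
c=snap('top','t1.png'); cv2.imwrite('pics/t1c.png',cv2.resize(c['img'][90:310,130:480,::-1],None,fx=2.2,fy=2.2))
E
```

```text
(no output)
```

View pics/t1c.png

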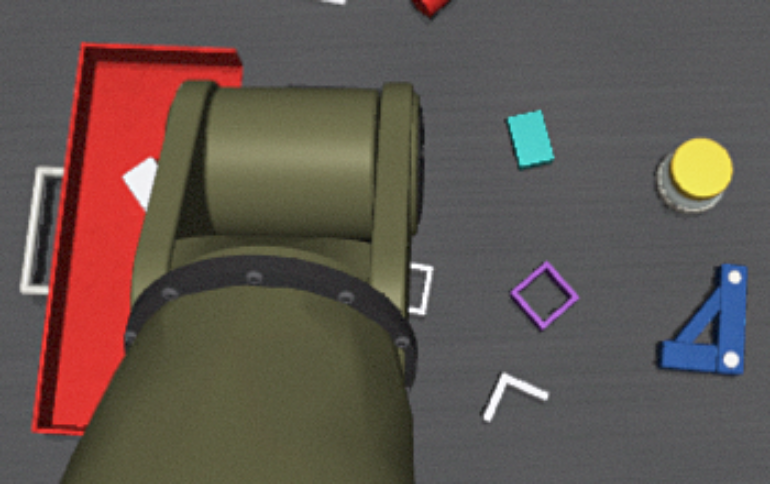

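The flat lies well inside the pan (crop (140,185)), and the tube, angle and keep-out things are unmoved. Tube next.

Request:
{"fn": "apply_moves", "kwargs": {
  "deltas": [
    [214, -0.2, -3, 0, 0, 0, 0],
    [214, -0.2, -3, 0, 0, 0, 0],
    [214, -0.2, -3.2, 0, 0, 0, 0],
    [214, 0, 0, 0, 0, 0, 0],
    [214, 0, 0, -3, 0, 0, 0],
    [214, 0, 0, -3, 0, 0, 0],
    [214, 0, 0, -2, 0, 0, 0],
    [214, 0, 0, -1.1, 0, 0, 0],
    [214, 0, 0, 0, 0, 0, 0],
    [214, 0.05, 0.6, 0, 0, 0, 0]
  ]
}}

```text
time_s: 6.2
ee_pos: [0.518, -0.0774, 0.0312]
eef_rot: [3.141, 0.0, 1.487]
force: [0.2, -0.7, -0.1]
grip_width: 0.0147
grip_force: 0.0
```

Request:
{"fn": "apply_moves", "kwargs": {
  "deltas": [
    [214, 0.1, 1.0, 0, 0, 0, 0],
    [214, 0.1, 1.2, 0, 0, 0, 0],
    [214, 0.1, 1.2, 0, 0, 0, 0],
    [214, 0.1, 1.2, 0, 0, 0, 0],
    [214, 0.1, 1.2, 0, 0, 0, 0],
    [214, 0.1, 1.2, 0, 0, 0, 0],
    [214, 0.1, 1.2, 0, 0, 0, 0],
    [214, 0.1, 1.2, 0, 0, 0, 0],
    [214, 0.1, 1.2, 0, 0, 0, 0],
    [214, 0.1, 1.2, 0, 0, 0, 0]
  ]
}}

```text
time_s: 7.2
ee_pos: [0.5277, 0.0419, 0.0304]
eef_rot: [-3.141, 0.0, 1.488]
force: [-0.5, -0.8, 0.5]
grip_width: 0.0149
grip_force: 0.1
```

Request:
{"fn": "apply_moves", "kwargs": {
  "deltas": [
    [214, 0.1, 1.2, 0, 0, 0, 0],
    [214, 0.1, 1.2, 0, 0, 0, 0],
    [214, 0.1, 1.2, 0, 0, 0, 0],
    [214, 0.1, 1.2, 0, 0, 0, 0],
    [214, 0.1, 1.2, 0, 0, 0, 0],
    [214, 0.1, 1.2, 0, 0, 0, 0],
    [214, 0.1, 1.2, 0, 0, 0, 0],
    [214, 0.1, 1.2, 0, 0, 0, 0],
    [214, 0.1, 0.8, 0, 0, 0, 0],
    [214, 0.05, 0.4, 0, 0, 0, 0]
  ]
}}

```text
time_s: 8.2
ee_pos: [0.5372, 0.1497, 0.0304]
eef_rot: [3.142, -0.0, 1.488]
force: [0.2, -0.9, -0.5]
grip_width: 0.015
grip_force: 0.2
```

Request:
{"fn": "apply_moves", "kwargs": {
  "deltas": [
    [255, 0, -1, 0, 0, 0, 0],
    [255, 0, -1, 3, 0, 0, 0],
    [255, 0, -1, 4, 0, 0, 0],
    [255, -3, -3, 2, 0, 0, 0],
    [255, -3, -4, 0, 0, 0, 0],
    [255, -3, -4, 0, 0, 0, 0],
    [255, -3, -4, 0, 0, 0, 0],
    [255, -1, -4, 0, 0, 0, 0],
    [255, 0, -4, 0, 0, 0, 0],
    [255, 0, 0, 0, 0, 0, 0]
  ]
}}

```text
time_s: 9.2
ee_pos: [0.4065, -0.1152, 0.1208]
eef_rot: [3.141, 0.001, 1.483]
force: [0.6, 0.5, 0.2]
grip_width: 0.0006
grip_force: 0.0
```

```bash
python3 - <<'E'
from h import *
c=snap('scene','s2.png'); cv2.imwrite('pics/s2c.png',cv2.resize(c['img'][120:300,160:530,::-1],None,fx=2.1,fy=2.1))
E
```

```text
(no output)
```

View pics/s2c.png

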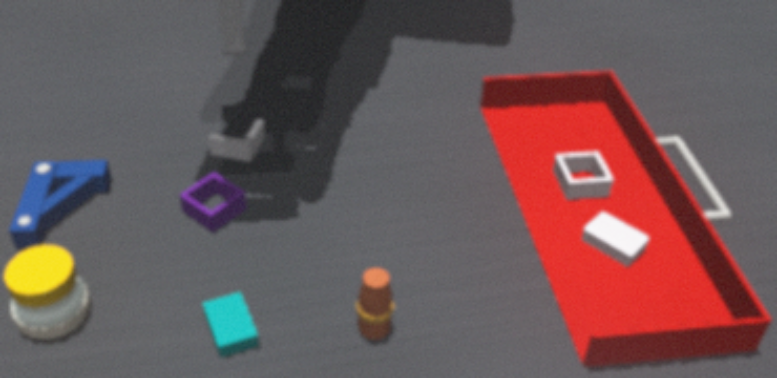

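Tube and flat are both well inside the pan, at crop (583,172) and (617,235). The nozzle, jar, magnet and decoys are unmoved. For the angle, the closed fingers go down into its pocket at about (407,-125) mm.

Request:
{"fn": "apply_moves", "kwargs": {
  "deltas": [
    [255, 0, -1, 0, 0, 0, 0],
    [255, 0, 0, -3, 0, 0, 0],
    [255, 0, 0, -3, 0, 0, 0],
    [255, 0, 0, -2, 0, 0, 0],
    [255, 0, 0, -1.1, 0, 0, 0],
    [255, 0, 0, 0, 0, 0, 0],
    [255, 0.3, 0.3, 0, 0, 0, 0],
    [255, 0.3, 0.3, 0, 0, 0, 0],
    [255, 0.2, 0.5, 0, 0, 0, 0],
    [255, 0.15, 0.8, 0, 0, 0, 0]
  ]
}}

```text
time_s: 10.25
ee_pos: [0.4172, -0.1018, 0.03]
eef_rot: [3.141, 0.0, 1.488]
force: [-0.2, -0.3, -0.6]
grip_width: 0.0006
grip_force: 0.1
```

Request:
{"fn": "apply_moves", "kwargs": {
  "deltas": [
    [255, 0.2, 1.0, 0, 0, 0, 0],
    [255, 0.2, 1.2, 0, 0, 0, 0],
    [255, 0.2, 1.2, 0, 0, 0, 0],
    [255, 0.2, 1.2, 0, 0, 0, 0],
    [255, 0.2, 1.2, 0, 0, 0, 0],
    [255, 0.2, 1.2, 0, 0, 0, 0]
  ]
}}

```text
time_s: 10.85
ee_pos: [0.4288, -0.031, 0.0294]
eef_rot: [-3.142, -0.0, 1.488]
force: [-0.2, 0.3, -0.7]
grip_width: 0.0005
grip_force: 0.0
```

```bash
python3 - <<'E'
from h import *
c=snap('scene','s3.png'); cv2.imwrite('pics/s3c.png',cv2.resize(c['img'][120:300,160:530,::-1],None,fx=2.1,fy=2.1))
E
```

```text
(no output)
```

View pics/s3c.png

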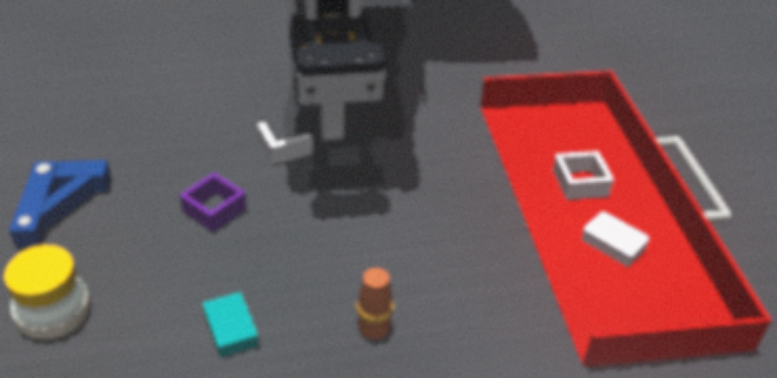

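The L turned and slipped past the fingers; it now lies at crop (283,143). I'll lift, clear the view and re-measure.

Request:
{"fn": "apply_moves", "kwargs": {
  "deltas": [
    [255, 0, 0.5, 3, 0, 0, 0],
    [255, 0, 2, 4, 0, 0, 0],
    [255, 0, 4, 2, 0, 0, 0],
    [255, 0, 4.5, 0, 0, 0, 0],
    [255, 0, 4.5, 0, 0, 0, 0],
    [255, 0, 4.5, 0, 0, 0, 0],
    [255, 0, 2, 0, 0, 0, 0]
  ]
}}

```text
time_s: 11.6
ee_pos: [0.4282, 0.191, 0.1195]
eef_rot: [3.141, -0.0, 1.49]
force: [0.7, -0.9, -0.5]
grip_width: 0.0003
grip_force: 0.0
```

```bash
python3 - <<'E'
from h import *
c=snap('top','t2.png'); im=c['img']
u0,v0=300,190
cv2.imwrite('pics/t2c.png',cv2.resize(im[190:330,260:480,::-1],None,fx=3,fy=3))
hsv=cv2.cvtColor(im,cv2.COLOR_RGB2HSV); m=((hsv[...,2]>165)&(hsv[...,1]<60)).astype(np.uint8)
m[:190]=0;m[330:]=0;m[:,:250]=0;m[:,425:]=0
for k in cv2.findContours(m,cv2.RETR_EXTERNAL,cv2.CHAIN_APPROX_NONE)[0]:
    if cv2.contourArea(k)<40: continue
    print(cv2.boundingRect(k),np.round(1000*pix2w(c,cv2.approxPolyDP(k,2,True).reshape(-1,2),.02)[:,:2]).tolist())
E
```

```text
(325, 256, 28, 22) [[444.0, -53.0], [440.0, -60.0], [446.0, -87.0], [414.0, -94.0], [416.0, -100.0], [451.0, -91.0]]
```

View pics/t2c.png

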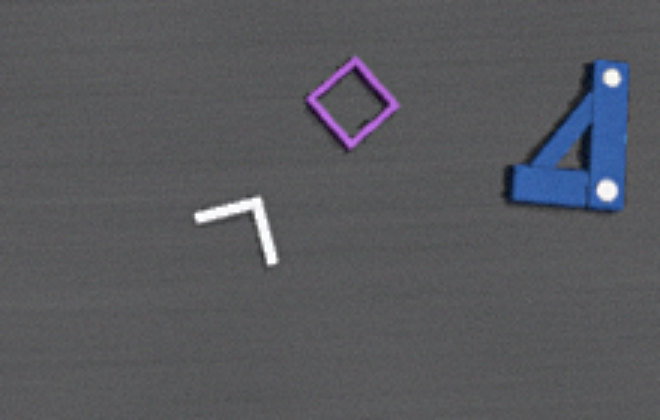

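The L now lies with its corner at about (452,-92) mm and one leg's flat outer face towards -y. That makes a good face for the two-finger pusher, centred at x≈434.

Request:
{"fn": "apply_moves", "kwargs": {
  "deltas": [
    [214, 0, -4, 0, 0, 0, 0],
    [214, 0, -4, 0, 0, 0, 0],
    [214, 0, -4, 0, 0, 0, 0],
    [214, 0, -4, 0, 0, 0, 0],
    [214, 0, -4, 0, 0, 0, 0],
    [214, 0.2, -4, 0, 0, 0, 0],
    [214, 0.2, -4, 0, 0, 0, 0],
    [214, 0.2, -3.1, 0, 0, 0, 0],
    [214, 0, 0, 0, 0, 0, 0],
    [214, 0, 0, -1, 0, 0, 0]
  ]
}}

```text
time_s: 12.65
ee_pos: [0.4348, -0.1237, 0.1098]
eef_rot: [3.14, 0.0, 1.486]
force: [-0.2, 0.3, -0.9]
grip_width: 0.0154
grip_force: 0.0
```

Request:
{"fn": "apply_moves", "kwargs": {
  "deltas": [
    [214, 0, 0.2, -3, 0, 0, 0],
    [214, 0, 0, -3, 0, 0, 0],
    [214, 0, 0, -1.9, 0, 0, 0],
    [214, 0, 0, 0, 0, 0, 0],
    [214, 0.05, 0.6, 0, 0, 0, 0],
    [214, 0.05, 0.7, 0, 0, 0, 0],
    [214, 0.05, 0.7, 0, 0, 0, 0],
    [214, 0.1, 0.8, 0, 0, 0, 0],
    [214, 0.1, 0.8, 0, 0, 0, 0],
    [214, 0.1, 0.8, 0, 0, 0, 0]
  ]
}}

```text
time_s: 13.65
ee_pos: [0.4394, -0.0764, 0.0307]
eef_rot: [3.141, 0.0, 1.488]
force: [0.2, -1.2, 0.2]
grip_width: 0.0151
grip_force: 0.3
```

Request:
{"fn": "apply_moves", "kwargs": {
  "deltas": [
    [214, 0.1, 1.0, 0, 0, 0, 0],
    [214, 0.1, 1.0, 0, 0, 0, 0],
    [214, 0.1, 1.0, 0, 0, 0, 0]
  ]
}}

```text
time_s: 13.95
ee_pos: [0.4422, -0.0462, 0.0304]
eef_rot: [-3.142, -0.0, 1.488]
force: [-0.8, -1.1, 1.5]
grip_width: 0.0151
grip_force: 0.3
```

```bash
python3 - <<'E'
from h import *
c=snap('scene','s4.png'); cv2.imwrite('pics/s4c.png',cv2.resize(c['img'][120:300,160:530,::-1],None,fx=2.1,fy=2.1))
E
```

```text
(no output)
```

View pics/s4c.png

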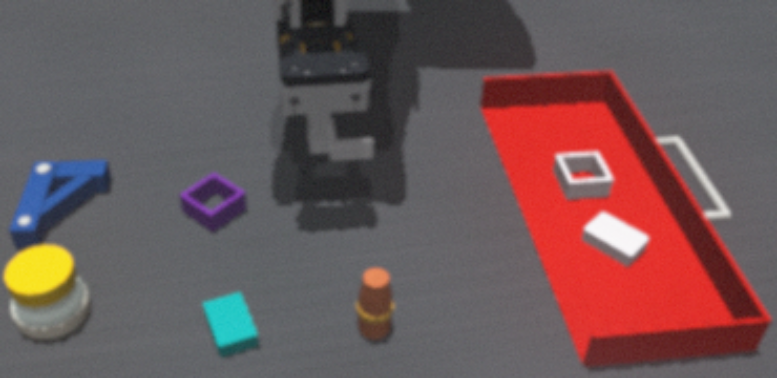

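The L (crop (350,147)) sits flush and square against the fingers. I'll push on into the pan.

Request:
{"fn": "apply_moves", "kwargs": {
  "deltas": [
    [214, 0.1, 1.2, 0, 0, 0, 0],
    [214, 0.1, 1.2, 0, 0, 0, 0],
    [214, 0.1, 1.2, 0, 0, 0, 0],
    [214, 0.1, 1.2, 0, 0, 0, 0],
    [214, 0.1, 1.2, 0, 0, 0, 0],
    [214, 0.1, 1.2, 0, 0, 0, 0],
    [214, 0.1, 1.2, 0, 0, 0, 0],
    [214, 0.1, 1.2, 0, 0, 0, 0],
    [214, 0.1, 1.2, 0, 0, 0, 0],
    [214, 0.1, 1.2, 0, 0, 0, 0]
  ]
}}

```text
time_s: 15.0
ee_pos: [0.4522, 0.0739, 0.0304]
eef_rot: [3.142, 0.0, 1.488]
force: [-0.1, 0.2, -0.8]
grip_width: 0.0152
grip_force: 0.1
```

Request:
{"fn": "apply_moves", "kwargs": {
  "deltas": [
    [214, 0.1, 1.2, 0, 0, 0, 0],
    [214, 0.1, 1.2, 0, 0, 0, 0],
    [214, 0.1, 1.2, 0, 0, 0, 0],
    [214, 0.1, 1.2, 0, 0, 0, 0],
    [214, 0.1, 1.2, 0, 0, 0, 0],
    [214, 0.1, 1.0, 0, 0, 0, 0],
    [214, 0.05, 0.6, 0, 0, 0, 0],
    [214, 0, 0.3, 0, 0, 0, 0],
    [214, 0, -1, 0, 0, 0, 0],
    [214, 0, -1, 3, 0, 0, 0]
  ]
}}

```text
time_s: 16.0
ee_pos: [0.4568, 0.1307, 0.0581]
eef_rot: [-3.136, 0.002, 1.488]
force: [0.0, 1.5, -0.2]
grip_width: 0.0152
grip_force: 0.0
```

Request:
{"fn": "apply_moves", "kwargs": {
  "deltas": [
    [214, 0, -1, 4, 0, 0, 0],
    [214, 0, -4, 3, 0, 0, 0],
    [214, 0, -4, 2, 0, 0, 0],
    [214, 0, -4, 0, 0, 0, 0],
    [214, 0, -4, 0, 0, 0, 0],
    [214, 0, -4, 0, 0, 0, 0],
    [214, 0, -4, 0, 0, 0, 0],
    [214, 0, -4, 0, 0, 0, 0],
    [214, 0, -4, 0, 0, 0, 0],
    [214, 0, 0, 0, 0, 0, 0]
  ]
}}

```text
time_s: 17.0
ee_pos: [0.4577, -0.2024, 0.1503]
eef_rot: [3.142, 0.001, 1.483]
force: [0.4, 1.0, 0.3]
grip_width: 0.0151
grip_force: 0.0
```

```bash
python3 - <<'E'
from h import *
c=snap('top','t5.png'); im=c['img']
cv2.imwrite('pics/t5c.png',cv2.resize(im[90:310,130:480,::-1],None,fx=2.2,fy=2.2))
hsv=cv2.cvtColor(im,cv2.COLOR_RGB2HSV); m=((hsv[...,2]>165)&(hsv[...,1]<60)).astype(np.uint8)
m[:115]=0;m[290:]=0;m[:,:162]=0;m[:,330:]=0
n=np.array([.085,.996]);u=np.array([.996,-.085])
for k in cv2.findContours(m,cv2.RETR_EXTERNAL,cv2.CHAIN_APPROX_NONE)[0]:
    if cv2.contourArea(k)<40: continue
    w=1000*pix2w(c,k.reshape(-1,2),.017)[:,:2]-[566.5,171]
    print('u',np.round([(w@u).min(),(w@u).max()]),'v',np.round([(w@n).min(),(w@n).max()]))
E
```

```text
u [-130.  -90.] v [-17.  22.]
u [-54. -14.] v [-14.  27.]
u [19. 68.] v [-18.  31.]
```

View pics/t5c.png

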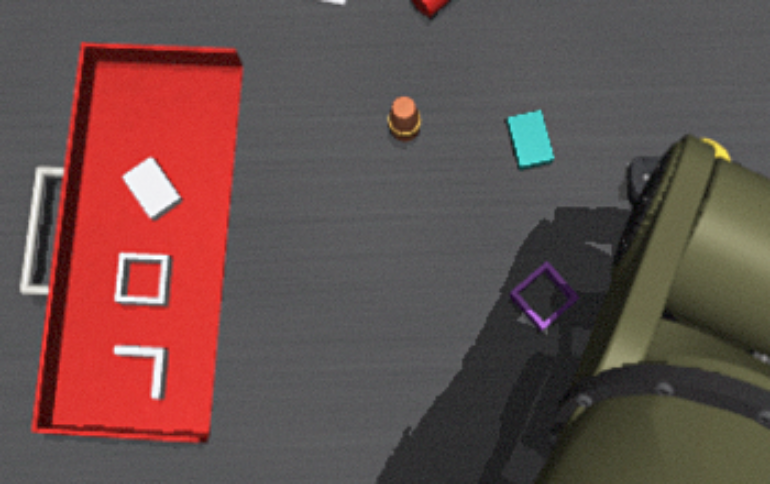

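All three offcuts lie well inside the pan (crop (150,187), (142,278) and (145,370)), with v between -18 and +31 mm against the front edge at -65. The nozzle and decoys stand where they were, and the gripper is raised clear.

```bash
python3 -c "
from station import ctrl
print(ctrl.hand_in())"
```

```text
the job is handed in; nothing more can be done
None
```

I swept all three aluminium offcuts into the red pan, each about 47 mm or more past its front edge, without touching the nozzle, jar or magnet, and handed the job in at about 17 s of the 72 s; the result was not reported back.

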